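# Tip the sorting tray, rest the watch case back on the holder and cover it

## Robot

A 6-joint arm with a two-finger parallel gripper is mounted at the origin on the work surface. World frame = base frame: x ahead of the robot, y to its left, z up, the work surface at z = 0. Lengths are in m, angles in rad, forces in N, time in s.
With the tool pointing down it reaches from about 0.275 to 0.85 m from the base axis. Payload 5.2 kg.
Tool frame: the origin (TCP) lies midway between the tips of the shut fingers; the grasp point (between the pads) lies 19 mm behind it (ctrl.hold_point_z is the distance from the TCP to the grasp point, in m); z points along the fingers, y is the line along which they close (so a half turn about z gives the same grasp; the last joint's range is limited). The gripper opens to 85 mm and grips with 20 to 120 N. Pads are 22 mm wide; open, the fingers measure 114 mm over their backs; the gripper's body (76 mm by 85 mm) begins 54 mm behind the grasp point. The pads swing forward as they close: fully open they stand 13 mm farther back than shut.
Start: joints at [0.959, 0.259, 1.535, -0, 1.348, -0.203], TCP at [0.219, 0.505, 0.231] pointing down, gripper open.
Joint ranges: [-3.14, 3.14], [-0.91, 2.08], [0.19, 2.58], [-1.22, 4.36], [0.22, 2.71], [-3.12, 3.12]. Speed limits (rad/s): [2.57, 2.57, 3.14, 3.14, 3.14, 3.14].

## Interface

Orientations are given as a unit quaternion [x, y, z, w].
In Python, from cell import state, viewer, ctrl gives the robot as it stands.
- The arm moves only by the tool step_arm, never from a script. Its argument "rows" is a list of rows, each an object of numbers: "x", "y", "z": the shift along the tool's x, y, z in mm; "twist": the turn about the tool's z in degrees; "claw": the opening, from 0 (shut) to 1 (fully open). A call has 1 to 12 rows; each row is the pose to reach, as a shift and turn from the pose commanded when the call began, along the tool's axes at that moment; what a row does not reach only later rows make up. A row lasts 1/12 s, in which the tool goes at most 41.7 mm and 7.16 degrees, less where a joint would pass 70% of its speed; a pose out of reach is approached as far as the arm can. A call with a gripper value outside its range is refused whole. The fingers move at their own pace and stop on an object; the grip force is fixed at half the most. Time passes only in rows, so rows that repeat a pose let the fingers close. It gives the time, the measured TCP pose, the force, the opening and the grip force at its end, in the units of the state.
- state(): the state, without advancing time (a new reading comes with each control period).
- viewer.camera(name): name is "scene" or "side" or "wrist"; returns a dict with "frame" (384x512x3 uint8, red, green, blue), "z_map" (384x512 float32, m along the optical axis (not along the pixel's ray), 0 where there is no reading), "vertical_fov" (degrees; the focal length in pixels is half the picture's height over the tangent of half this angle, whatever the lens; pixels are square), "cx", "cy" (the principal point, pixels), "cam_to_world" (4x4, takes a point from camera to world coordinates). Camera axes: x right, y down, z forward; pixel columns grow to the right and rows downward; lengths in m; the calibration is good to about 2 mm. A picture is of the moment at which its call begins.
- ctrl.finish_job(): hands the job in; it is judged then, once.
The state is a dict: "time_s": time; "joint_pos": joint angles; "qd": joint speeds; "joint_efforts": joint torques, N m; "tool_pos": TCP position; "ee_rot": TCP orientation; "ft_force": force on the tool from outside, world axes, zero at the start; "ft_torque": the same for the moment, N m; "finger_gap": finger opening in m; "grip_force": force on a finger pad.
Only numpy, scipy, OpenCV 4.12 (cv2) and the standard library are available. Lean on these libraries where they do the work, as an engineer would, in place of code of your own. Each camera call takes 0.05 s, during which the arm holds its last target. There are 200 camera calls.

## Task

A watch case back lies loose in the sorting tray: lift the tray by its wooden handle so that it tips and the case back slides into the pick-up corner against the two stop pins, then set the tray back down flat. Take the case back from that corner and lay it flat and centred on the brass post of the round holder, then stand the black-knobbed dust cover over it, centred on the holder's base. Set both down without dropping them, and leave the other things on the bench where they are.

Things in the scene. Friction and masses are not known exactly. Their poses are not given: they have to be found in the camera images.
- tray_handle (a point): Grip centre of the tray's handle: dark wooden upright block at the middle of the tray's back edge, 10 mm thick along the tray's x, 34 mm wide along y, its top 12 mm above this point, the tray floor 34 mm below it (point 54 mm above the bench). Tray axes: x from the pick-up corner to the handle, y across, z up. Held here, it tips with the handle end up.
- tray_foot (a point): Front lower edge of the foot under the tray's tip, on the bench at y = 0, 158 mm from the handle along -x, tray axes: the tray pivots on this 26 mm wide edge when the handle is raised in an arc. The case back begins to slide at some 10 to 15 degrees of tilt; about 30 degrees brings it all the way.
- tray: The loose black plastic sorting tray, about 0.22 kg, tray axes; origin on the bench, 60 mm from the pick-up point and 73 mm from the handle. A funnel in plan: 138 mm wide at the back, 111 mm long, narrowing to a 36 mm throat at the pick-up corner. Floor 20 mm above the bench; 3 mm walls, 8 mm above the floor. Rests on feet.
- pickup (a point): Pick-up corner, in the tray (tray axes): where the case back's centre comes to rest, 133 mm from the handle along -x, 21.5 mm above the bench. The floor here is a tongue 16 mm wide (y), ending at two 6 mm stop pins, 10 mm high, 17 mm beyond. Its sides are open to the bench: the case back overhangs 8 mm either side, for fingers closing along y. Funnel walls end 19 mm before it.
- case_back_center (a point): Centre (half-way up) of the case back: a plain flat steel disc, 32 mm in diameter, 3 mm thick, about 18 g; z is its axis. It starts flat on the wide part of the tray floor.
- holder_top (a point): Centre of the top of the holder's brass post, 35 mm above the bench, z up. The post is 22 mm in diameter and stands on a dark round steel base, 100 mm in diameter, 10 mm thick. The holder is fixed to the bench, left or right of the tray.
- cover_knob (a point): Grip centre of the dust cover's black knob, 18 mm in diameter, 16 mm high, 63 mm above the cover's lower rim and 16 mm above its flat top; z up. The cover is an upturned clear plastic cup with a white flat top, loose, about 80 g, 72 mm outer and 66 mm inner diameter, 43 mm high inside. It starts on the bench on the other side of the tray from the holder.
- loupe: Bystander: black eye loupe, 40 mm wide, 30 mm high, standing on the bench; origin under its centre.
- case_ring: Bystander: steel watch case ring with lugs, 60 mm long, 42 mm wide, 9 mm high; origin under its centre.
- blower: Bystander: rubber dust blower standing nozzle up, 62 mm wide, 118 mm high; origin under its centre.
- jar: Bystander: small glass jar with white cap, 40 mm wide, 45 mm high; origin under its centre.
- tweezers: Bystander: steel tweezers lying flat, about 135 mm long, 6 mm high; origin under their middle.
Mind the look-alikes: they are no part of the job. Of the things like the tray, leave any that is green; of the rest the smaller one is meant.

How it is judged:
By the outcome, as a careful person would: the job done as asked, in the order asked, and still so for the second after the job is handed in, with the robot touching nothing.
It also fails if it takes over 72 s, if anything falls off the work surface, if the arm or the gripper's body presses on something with over 40 N, if the wrist force passes 120 N, or if a joint passes its speed limit or range.

## Working session

There is one attempt and no reset: what is moved stays moved. The work goes in short steps, Python scripts to look and compute and a tool call to move; the robot and the scene stay as the last step left them, time stands still between calls to the robot, and variables do not carry over. Pictures are saved under pics/ and viewed, at most 10 in all, crops included, and the job is handed in when it is done.

Besides the shell and the picture viewer there is one more tool, called after "Emit:" as name([rows], argument=value, ...), one row to a line, values as JSON. step_arm: Moves the arm, as the interface text tells. Its arguments: {"type":"object","properties":{"rows":{"type":"array","items":{"type":"object","properties":{"x":{"type":"number"},"y":{"type":"number"},"z":{"type":"number"},"twist":{"type":"number"},"claw":{"type":"number"}}}}},"required":["rows"]}

```bash
mkdir -p pics; ls; cat > h.py <<'E'
import numpy as np, cv2
from cell import state, viewer, ctrl
def cam(n):
    c=viewer.camera(n); f=c["frame"].shape[0]/2/np.tan(np.radians(c["vertical_fov"])/2); c["f"]=f; return c
def pts(c):
    z=c["z_map"]; v,u=np.mgrid[:z.shape[0],:z.shape[1]]
    P=np.stack([(u-c["cx"])/c["f"]*z,(v-c["cy"])/c["f"]*z,z],-1); T=np.array(c["cam_to_world"])
    return P@T[:3,:3].T+T[:3,3]
def ray(c,u,v,h):
    T=np.array(c["cam_to_world"]); d=T[:3,:3]@np.array([(u-c["cx"])/c["f"],(v-c["cy"])/c["f"],1]); o=T[:3,3]
    return o+d*(h-o[2])/d[2]
def save(n,im,s=1):
    cv2.imwrite("pics/"+n+".png",cv2.resize(im[...,::-1],None,fx=s,fy=s,interpolation=cv2.INTER_CUBIC))
E
python3 - <<'E'
from h import *
a=cam("scene");b=cam("side")
np.savez("s.npz",a=a["frame"],b=b["frame"])
import pickle; pickle.dump((a,b),open("ab.pkl","wb"))
save("scene",a["frame"],1.5); save("side",b["frame"],1.5)
print(state()["ee_rot"],a["f"],a["cam_to_world"],b["cam_to_world"])
E
```

```text
pics
[ 2.02986531e-01  9.79181163e-01 -7.77951017e-04 -3.36679185e-04] 346.54175493679924 [[ 0.2320325   0.70375602 -0.67148223  1.25166929]
 [ 0.97256555 -0.1560361   0.17253692 -0.17378363]
 [ 0.01664843 -0.69309466 -0.7206543   0.89140302]
 [ 0.          0.          0.          1.        ]] [[ 0.75503431 -0.46704254  0.46021132 -0.08328398]
 [-0.65561138 -0.52721032  0.54057654 -0.64981883]
 [-0.00984408 -0.70987361 -0.70426028  0.91711324]
 [ 0.          0.          0.          1.        ]]
```

View pics/scene.png

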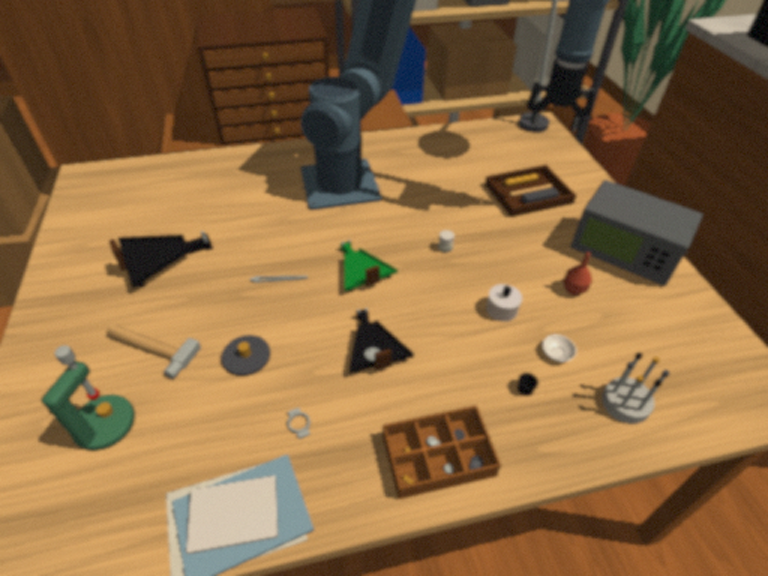

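View pics/side.png

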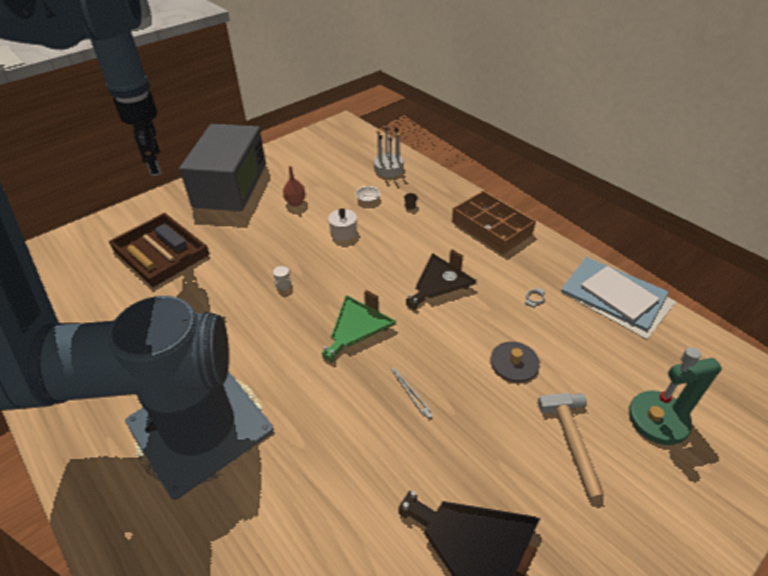

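Tray candidates in the scene picture are green (365,270), large black at (155,255), and small black at (375,345) with the disc in it. The smaller non-green one at (375,345), side view (440,280), fits. I'll measure it and check in one crop.

```bash
python3 - <<'E'
from h import *
import pickle
a,b=pickle.load(open("ab.pkl","rb"))
print(a["f"],b["f"],b["cx"],b["cy"])
def near(c,P,u,v,r,lo,hi,n):
    v0,u0=int(v/1.5),int(u/1.5); q=P[v0-r:v0+r,u0-r:u0+r].reshape(-1,3); m=(q[:,2]>lo)&(q[:,2]<hi); q=q[m]
    print(n,len(q),q.mean(0).round(4),q.min(0).round(4),q.max(0).round(4)); return q
for c,n,L in((a,"scene",dict(handle=(380,358),post=(244,349),knob=(507,292),pin=(362,316),jar=(446,240),blower=(580,280),loupe=(527,384))),(b,"side",dict(handle=(457,260),post=(517,355),knob=(342,214),pin=(413,300),jar=(282,279),blower=(293,190),loupe=(411,202)))):
    P=pts(c)
    near(c,P,*L["handle"],14,.058,.075,n+" handle top")
    near(c,P,*L["post"],12,.031,.04,n+" post top")
    near(c,P,*L["post"],30,.006,.014,n+" base")
    near(c,P,*L["knob"],14,.063,.08,n+" knob top")
    near(c,P,*L["knob"],20,.043,.052,n+" cover top")
    near(c,P,*L["pin"],9,.025,.04,n+" pins")
    near(c,P,*L["jar"],14,.035,.06,n+" jar")
    near(c,P,*L["blower"],25,.01,.2,n+" blower")
    near(c,P,*L["loupe"],10,.02,.05,n+" loupe")
save("crop",b["frame"][150:250,250:370],5)
E
```

```text
346.54175493679924 365.36157089471453 256.92918880258264 188.41410491646502
scene handle top 44 [ 0.6648 -0.0247  0.0643] [ 0.6587 -0.041   0.0588] [ 0.6693 -0.0076  0.0682]
scene post top 39 [ 0.5634 -0.2922  0.0338] [ 0.5519 -0.3028  0.031 ] [ 0.5746 -0.2817  0.0371]
scene base 593 [ 0.5668 -0.2931  0.0092] [ 0.5147 -0.3882  0.006 ] [ 0.614  -0.2426  0.014 ]
scene knob top 26 [0.5624 0.2781 0.0694] [0.5525 0.2692 0.0641] [0.5685 0.2895 0.0733]
scene cover top 250 [0.5633 0.2773 0.0468] [0.5223 0.2423 0.043 ] [0.5982 0.3152 0.0516]
scene pins 9 [ 0.5285 -0.0408  0.0282] [ 0.513  -0.0569  0.0251] [ 0.5629 -0.0237  0.0305]
scene jar 64 [0.3351 0.2164 0.0433] [0.3136 0.1982 0.0359] [0.3509 0.2355 0.0475]
scene blower 604 [0.5051 0.5113 0.0449] [0.4006 0.4389 0.0103] [0.5712 0.6054 0.1186]
scene loupe 78 [0.7659 0.2456 0.0266] [0.7463 0.2254 0.0203] [0.7858 0.2635 0.0322]
side handle top 31 [ 0.6578 -0.032   0.0639] [ 0.653  -0.0482  0.0581] [ 0.6657 -0.014   0.0703]
side post top 38 [ 0.5599 -0.2977  0.0343] [ 0.5475 -0.308   0.0313] [ 0.5718 -0.2861  0.0382]
side base 585 [ 0.557  -0.3002  0.0096] [ 0.5102 -0.3482  0.006 ] [ 0.6113 -0.2486  0.0138]
side knob top 18 [0.5549 0.2715 0.0688] [0.5462 0.2643 0.0634] [0.5634 0.279  0.0735]
side cover top 153 [0.5539 0.2697 0.0463] [0.5207 0.237  0.0431] [0.592  0.3111 0.0512]
side pins 4 [ 0.5103 -0.0404  0.0286] [ 0.5091 -0.0515  0.027 ] [ 0.5121 -0.0285  0.0312]
side jar 76 [0.3271 0.2094 0.0437] [0.3109 0.1913 0.0353] [0.3454 0.2298 0.0484]
side blower 341 [0.5302 0.5039 0.0486] [0.4984 0.2807 0.011 ] [0.5749 0.678  0.1166]
side loupe 41 [0.7646 0.2399 0.0262] [0.7441 0.2195 0.0207] [0.7862 0.2578 0.0321]
```

View pics/crop.png

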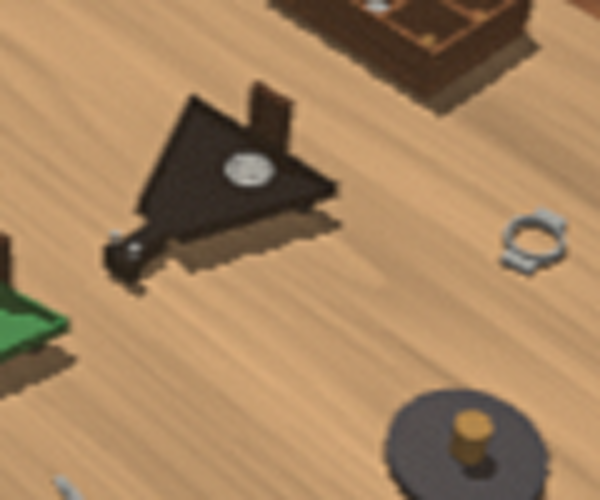

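The crop confirms it: small black tray with steel disc at (250,168), wooden handle (270,115) and pins (125,245). Next I'll move over it for a wrist look.

Emit:
step_arm([
  {"x": -590, "y": -327, "z": 0, "twist": -28, "claw": 1},
  {"x": -590, "y": -327, "z": 0, "twist": -28, "claw": 1},
  {"x": -590, "y": -327, "z": 0, "twist": -28, "claw": 1},
  {"x": -590, "y": -327, "z": 0, "twist": -28, "claw": 1},
  {"x": -590, "y": -327, "z": 0, "twist": -28, "claw": 1},
  {"x": -590, "y": -327, "z": 0, "twist": -28, "claw": 1},
  {"x": -590, "y": -327, "z": 0, "twist": -28, "claw": 1},
  {"x": -590, "y": -327, "z": 0, "twist": -28, "claw": 1},
  {"x": -590, "y": -327, "z": 0, "twist": -28, "claw": 1},
  {"x": -590, "y": -327, "z": 0, "twist": -28, "claw": 1},
  {"x": -590, "y": -327, "z": 0, "twist": -28, "claw": 1},
  {"x": -590, "y": -327, "z": 0, "twist": -28, "claw": 1},
])

```text
time_s: 1.1
tool_pos: [0.5133, 0.121, 0.2311]
ee_rot: [-0.04, 0.999, 0.0, -0.0]
ft_force: [0.6, -0.1, 0.2]
finger_gap: 0.0851
grip_force: 0.0
```

```bash
cat >> h.py <<'E'
from scipy.spatial.transform import Rotation as R
def go(p,yaw=None):
    """print shift in tool axes (mm) to TCP target p and twist to bring tool y to yaw deg (mod 180)"""
    s=state(); M=R.from_quat(s["ee_rot"]).as_matrix(); d=M.T@(np.array(p)-s["tool_pos"])*1000
    cy=np.degrees(np.arctan2(M[1,1],M[0,1])); tw=None if yaw is None else -((yaw-cy+90)%180-90)
    print("shift",d.round(1),"yaw",round(cy,2),"twist",tw,"t",s["time_s"],"j6",round(s["joint_pos"][5],2))
E
python3 -c "
from h import *
go([.63,-.03,.25],94.6)"
```

```text
shift [-104.3 -159.8  -19. ] yaw 94.56 twist -0.037088818716910055 t 1.1 j6 -1.63
```

Emit:
step_arm([
  {"x": -75, "y": -160, "z": -20, "claw": 1},
  {"x": -75, "y": -160, "z": -20, "claw": 1},
  {"x": -75, "y": -160, "z": -20, "claw": 1},
  {"x": -75, "y": -160, "z": -20, "claw": 1},
  {"x": -75, "y": -160, "z": -20, "claw": 1},
  {"x": -75, "y": -160, "z": -20, "claw": 1},
  {"x": -75, "y": -160, "z": -20, "claw": 1},
])

```text
schema error: expected keys x, y, z, twist, claw
```

```bash
python3 -c "
from h import *
import pickle
w=cam('wrist'); pickle.dump(w,open('w.pkl','wb')); save('w1',w['frame'],1.5); print(w['f'],w['cam_to_world'])
go([.661,-.028,.2],94.6)"
```

```text
311.0532284596213 [[-0.07863316  0.95527543  0.28507137  0.44164372]
 [ 0.9969027   0.07496208  0.02378414  0.11470541]
 [ 0.00135087  0.28605864 -0.95821116  0.37331901]
 [ 0.          0.          0.          1.        ]]
shift [-131.2 -153.    32. ] yaw 94.34 twist -0.25843573611646775 t 1.15 j6 -1.63
```

View pics/w1.png

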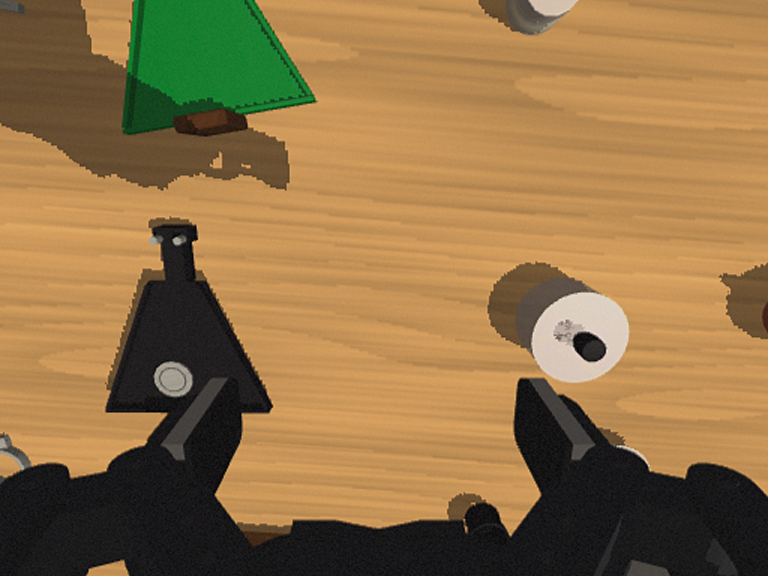

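The wrist picture shows the pins at (155,240) and (179,240), the disc at (173,379) and the knob at (590,346). The move was refused because twist was missing, so I'll send it again.

Emit:
step_arm([
  {"x": -95, "y": -160, "z": -20, "twist": 0, "claw": 1},
  {"x": -95, "y": -160, "z": -20, "twist": 0, "claw": 1},
  {"x": -95, "y": -160, "z": -20, "twist": 0, "claw": 1},
  {"x": -95, "y": -160, "z": -20, "twist": 0, "claw": 1},
  {"x": -95, "y": -160, "z": -20, "twist": 0, "claw": 1},
  {"x": -95, "y": -160, "z": -20, "twist": 0, "claw": 1},
  {"x": -95, "y": -160, "z": -20, "twist": 0, "claw": 1},
])

```text
time_s: 1.73
tool_pos: [0.6201, -0.0298, 0.2503]
ee_rot: [-0.039, 0.999, 0.0, -0.001]
ft_force: [0.5, 0.9, -0.3]
finger_gap: 0.0854
grip_force: 0.0
```

```bash
python3 - <<'E'
from h import *
import pickle
w=cam('wrist'); pickle.dump(w,open('w.pkl','wb')); save('w2',w['frame'],1.5)
P=pts(w); f=w['frame'].astype(int)
def m(lo,hi,n,extra=None):
    k=(P[...,2]>lo)&(P[...,2]<hi)&(w['z_map']>0)&(P[...,0]>.45)&(P[...,0]<.72)&(abs(P[...,1]+.03)<.09)
    if extra is not None:k&=extra
    ys,xs=np.nonzero(k); q=P[k]; print(n,len(q),q.mean(0).round(4),q.min(0).round(4),q.max(0).round(4),(xs.min()*1.5,xs.max()*1.5,ys.min()*1.5,ys.max()*1.5))
    r=cv2.minAreaRect((q[:,:2]*1000).astype(np.float32)); print(r)
m(.06,.072,"handle top")
m(.027,.034,"pins", (f.min(-1)>90))
m(.018,.028,"disc", (f.min(-1)>90))
go([.661,-.028,.2],94.6)
E
```

```text
handle top 266 [ 0.6601 -0.0271  0.0649] [ 0.6552 -0.0434  0.0608] [ 0.666  -0.0104  0.0678] (np.float64(355.5), np.float64(399.0), np.float64(310.5), np.float64(322.5))
((660.4829711914062, -26.93539047241211), (9.308064460754395, 32.41290283203125), 4.83381462097168)
pins 48 [ 0.5119 -0.0377  0.0296] [ 0.5083 -0.0487  0.0277] [ 0.5148 -0.0267  0.0311] (np.float64(363.0), np.float64(393.0), np.float64(102.0), np.float64(109.5))
((511.4919128417969, -37.73987579345703), (5.269866466522217, 21.76761245727539), 3.969186782836914)
disc 523 [ 0.6265 -0.0401  0.0226] [ 0.509  -0.0556  0.0188] [ 0.6448 -0.0248  0.0277] (np.float64(345.0), np.float64(394.5), np.float64(103.5), np.float64(280.5))
((576.937255859375, -40.49882507324219), (135.73516845703125, 30.76421546936035), 0.3416396379470825)
shift [-41.5  -2.7  50.3] yaw 94.53 twist -0.06760928753026008 t 1.7833 j6 -1.88
```

View pics/w2.png

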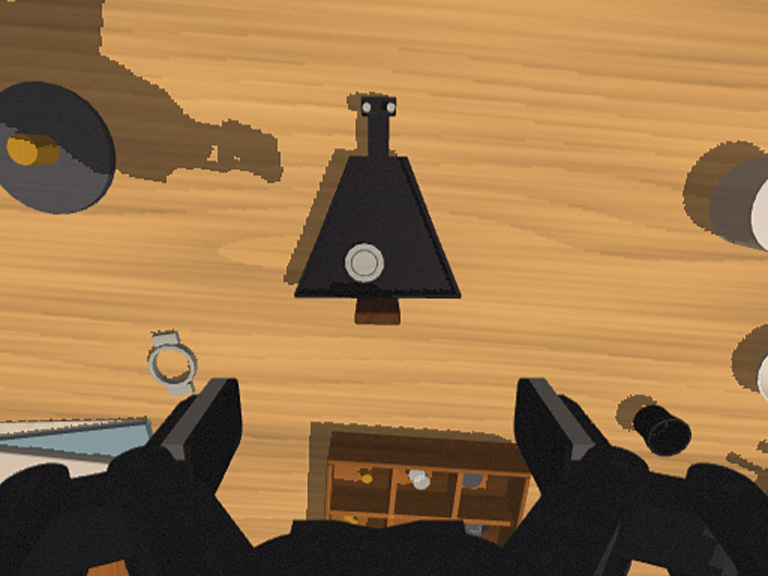

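The tray is clear: pins at (367,107) and (391,107), disc (364,262), handle (378,312). I'll descend on the handle.

Emit:
step_arm([
  {"x": -40.5, "y": -0.5, "z": 0, "twist": 0, "claw": 1},
  {"x": -40.5, "y": -0.5, "z": 40, "twist": 0, "claw": 1},
  {"x": -40.5, "y": -0.5, "z": 80, "twist": 0, "claw": 1},
  {"x": -40.5, "y": -0.5, "z": 120, "twist": 0, "claw": 1},
  {"x": -40.5, "y": -0.5, "z": 160, "twist": 0, "claw": 1},
  {"x": -40.5, "y": -0.5, "z": 185, "twist": 0, "claw": 1},
  {"x": -40.5, "y": -0.5, "z": 200, "twist": 0, "claw": 1},
  {"x": -40.5, "y": -0.5, "z": 210, "twist": 0, "claw": 1},
  {"x": -40.5, "y": -0.5, "z": 215, "twist": 0, "claw": 1},
  {"x": -40.5, "y": -0.5, "z": 215, "twist": 0, "claw": 1},
])

```text
time_s: 2.62
tool_pos: [0.6599, -0.0251, 0.0359]
ee_rot: [-0.041, 0.999, 0.0, -0.001]
ft_force: [-0.0, 0.1, -0.4]
finger_gap: 0.0853
grip_force: 0.0
```

Emit:
step_arm([
  {"x": 0, "y": 0, "z": 0, "twist": 0, "claw": 0.6},
  {"x": 0, "y": 0, "z": 0, "twist": 0, "claw": 0.45},
  {"x": 0, "y": 0, "z": 0, "twist": 0, "claw": 0.35},
  {"x": 0, "y": 0, "z": 0, "twist": 0, "claw": 0.3},
  {"x": 0, "y": 0, "z": 0, "twist": 0, "claw": 0.3},
  {"x": 0, "y": 0, "z": 0, "twist": 0, "claw": 0.3},
  {"x": 0, "y": 0, "z": 0, "twist": 0, "claw": 0.3},
  {"x": 0, "y": 0, "z": 0, "twist": 0, "claw": 0.3},
])

```text
time_s: 3.28
tool_pos: [0.6615, -0.0264, 0.0377]
ee_rot: [-0.04, 0.999, -0.0, 0.001]
ft_force: [0.2, 1.5, 6.8]
finger_gap: 0.0328
grip_force: 59.5
```

Emit:
step_arm([
  {"x": 1.5, "y": 0, "z": -4, "twist": 0, "claw": 0.3},
  {"x": 3, "y": 0, "z": -8, "twist": 0, "claw": 0.3},
  {"x": 4.8, "y": 0, "z": -12, "twist": 0, "claw": 0.3},
  {"x": 6.5, "y": 0, "z": -16, "twist": 0, "claw": 0.3},
  {"x": 8.5, "y": 0, "z": -20, "twist": 0, "claw": 0.3},
  {"x": 10.4, "y": 0, "z": -24, "twist": 0, "claw": 0.3},
  {"x": 12.5, "y": 0, "z": -28, "twist": 0, "claw": 0.3},
  {"x": 14.7, "y": 0, "z": -31.7, "twist": 0, "claw": 0.3},
])

```text
time_s: 3.95
tool_pos: [0.6457, -0.0274, 0.0685]
ee_rot: [-0.04, 0.999, -0.0, 0.0]
ft_force: [0.2, -0.6, -2.2]
finger_gap: 0.0327
grip_force: 59.6
```

```bash
cat > t.py <<'E'
from h import *
w=cam('wrist')
def tray(c,x0=.5,x1=.645):
    P=pts(c); f=c['frame'].astype(int); dark=(f.max(-1)<70)
    k=dark&(P[...,0]>x0)&(P[...,0]<x1)&(abs(P[...,1]+.033)<.05)&(P[...,2]>.012)&(P[...,2]<.15)
    q=P[k]; A=np.c_[q[:,:2],np.ones(len(q))]
    s,*_=np.linalg.lstsq(A,q[:,2],rcond=None)
    for _ in range(5):
        g=abs(A@s-q[:,2])<.003; s,*_=np.linalg.lstsq(A[g],q[g,2],rcond=None)
    print(len(q),g.sum(),"tilt deg",np.degrees(np.arctan(s[:2])).round(1), "z at pin",(s@[.512,-.0377,1]).round(4))
    k=(f.min(-1)>90)&(P[...,0]>.5)&(P[...,0]<.66)&(abs(P[...,1]+.033)<.04)&(P[...,2]>.012)
    print("bright",k.sum()); n,l,st,ce=cv2.connectedComponentsWithStats(k.astype(np.uint8))
    for i in range(1,n):
        if st[i,4]>8: q=P[l==i]; print(st[i,4],ce[i].round(1),np.median(q,0).round(4),((q.min(0)+q.max(0))/2).round(4))
tray(w)
E
python3 t.py; cat >>t.py <<'E'
save('w3',w['frame'])
E

```

```text
56160 3261 tilt deg [32.8 -0.4] z at pin 0.017
bright 3887
2581 [230.7 182.6] [ 0.6129 -0.0414  0.0534] [ 0.6017 -0.0414  0.1309]
398 [202.8 261.3] [ 0.6374 -0.0489  0.0949] [ 0.639  -0.049   0.0901]
409 [300.3 261.3] [ 0.6342 -0.0085  0.0951] [ 0.606  -0.0189  0.1414]
13 [205.7 321.8] [ 0.6578 -0.0452  0.1059] [ 0.6575 -0.0454  0.1061]
9 [297.3 323. ] [ 0.6554 -0.009   0.1061] [ 0.6552 -0.0088  0.106 ]
19 [289.  345.9] [ 0.6359 -0.0184  0.1409] [ 0.6325 -0.0185  0.1444]
18 [214.5 346. ] [ 0.6374 -0.0388  0.1408] [ 0.6378 -0.0388  0.1405]
```

```bash
python3 - <<'E'
from h import *
b=cam('side'); w=cam('wrist')
x=cv2.resize(b['frame'][130:230,230:350],None,fx=3.8,fy=3.8)
y=cv2.resize(w['frame'],(507,380)); save('w3',np.hstack([y,x])[:,:800])
E
```

```text
(no output)
```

View pics/w3.png

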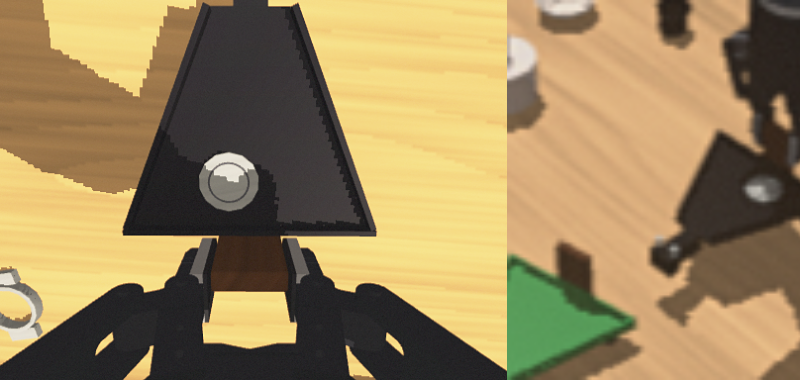

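The tray is held by the handle with the disc at (228,181). I'll measure the tilt from floor depths.

```bash
cat > t.py <<'E'
from h import *
def floor(c):
    P=pts(c); f=c['frame'].astype(int)
    k=np.zeros(P.shape[:2],bool); k[15:140,215:285]=1
    k&=(f.max(-1)<90)&(c['z_map']>0); q=P[k]; s,*_=np.linalg.lstsq(np.c_[q[:,:2],np.ones(len(q))],q[:,2],rcond=None)
    print(len(q),q.min(0).round(3),q.max(0).round(3),"tilt",np.degrees(np.arctan(s[:2])).round(1),"z at handle-133mm",(s@[.527,-.0367,1]).round(4))
floor(cam('wrist'))
b=cam('side');P=pts(b);q=P[185:205,265:285].reshape(-1,3);q=q[(q[:,2]>.012)&(abs(q[:,1]+.04)<.03)]
print("tip side view",len(q),q.min(0).round(3),q.max(0).round(3),np.median(q,0).round(3))
E
python3 t.py
```

```text
8706 [ 0.533 -0.053  0.048] [ 0.592 -0.016  0.053] tilt [0.1 0.1] z at handle-133mm 0.0501
tip side view 190 [ 0.485 -0.063  0.027] [ 0.563 -0.015  0.063] [ 0.522 -0.041  0.049]
```

The tray was lifted level: the grip's torsional friction holds it at floor z≈0.050 with tilt 0. I'll set it down again along the same path and look for a lighter grip.

Emit:
step_arm([
  {"x": -3, "y": 0, "z": 6, "twist": 0, "claw": 0.3},
  {"x": -6, "y": 0, "z": 12, "twist": 0, "claw": 0.3},
  {"x": -9, "y": 0, "z": 18, "twist": 0, "claw": 0.3},
  {"x": -12, "y": 0, "z": 24, "twist": 0, "claw": 0.3},
  {"x": -13.5, "y": 0, "z": 28, "twist": 0, "claw": 0.3},
  {"x": -14.7, "y": 0, "z": 30, "twist": 0, "claw": 0.3},
  {"x": -14.7, "y": 0, "z": 31.2, "twist": 0, "claw": 0.3},
  {"x": -14.7, "y": 0, "z": 31.2, "twist": 0, "claw": 0.3},
])

```text
time_s: 4.87
tool_pos: [0.6604, -0.0262, 0.0376]
ee_rot: [-0.04, 0.999, -0.0, -0.0]
ft_force: [-1.5, -0.0, 3.6]
finger_gap: 0.0327
grip_force: 60.4
```

Emit:
step_arm([
  {"x": 0, "y": 0, "z": 0, "twist": 0, "claw": 0.38},
  {"x": 0, "y": 0, "z": 0, "twist": 0, "claw": 0.38},
])

```text
time_s: 5.03
tool_pos: [0.6606, -0.0262, 0.0376]
ee_rot: [-0.04, 0.999, -0.0, 0.0]
ft_force: [-2.7, 0.9, 5.1]
finger_gap: 0.0332
grip_force: 60.5
```

Emit:
step_arm([
  {"x": 0, "y": 0, "z": 0, "twist": 0, "claw": 0.385},
  {"x": 0, "y": 0, "z": 0, "twist": 0, "claw": 0.385},
])

```text
time_s: 5.2
tool_pos: [0.6606, -0.0262, 0.0375]
ee_rot: [-0.04, 0.999, -0.0, 0.0]
ft_force: [-1.9, 0.1, 5.4]
finger_gap: 0.0327
grip_force: 48.0
```

Emit:
step_arm([
  {"x": 0, "y": 0, "z": 0, "twist": 0, "claw": 0.388},
  {"x": 0, "y": 0, "z": 0, "twist": 0, "claw": 0.388},
])

```text
time_s: 5.37
tool_pos: [0.6607, -0.0262, 0.0375]
ee_rot: [-0.04, 0.999, -0.0, 0.0]
ft_force: [-2.0, 0.7, 6.1]
finger_gap: 0.0333
grip_force: 37.2
```

Emit:
step_arm([
  {"x": 0, "y": 0, "z": 0, "twist": 0, "claw": 0.391},
  {"x": 0, "y": 0, "z": 0, "twist": 0, "claw": 0.391},
])

```text
time_s: 5.53
tool_pos: [0.6607, -0.0262, 0.0374]
ee_rot: [-0.04, 0.999, -0.0, 0.0]
ft_force: [-1.9, 1.1, 5.1]
finger_gap: 0.0338
grip_force: 26.3
```

Emit:
step_arm([
  {"x": 0, "y": 0, "z": 0, "twist": 0, "claw": 0.396},
  {"x": 0, "y": 0, "z": 0, "twist": 0, "claw": 0.396},
  {"x": 1.5, "y": 0, "z": -4, "twist": 0, "claw": 0.396},
  {"x": 3, "y": 0, "z": -8, "twist": 0, "claw": 0.396},
  {"x": 4.8, "y": 0, "z": -12, "twist": 0, "claw": 0.396},
  {"x": 6.5, "y": 0, "z": -16, "twist": 0, "claw": 0.396},
  {"x": 6.5, "y": 0, "z": -16, "twist": 0, "claw": 0.396},
])

```text
time_s: 6.12
tool_pos: [0.6541, -0.0269, 0.0537]
ee_rot: [-0.04, 0.999, -0.0, 0.0]
ft_force: [0.6, 1.0, -1.8]
finger_gap: 0.0341
grip_force: 7.4
```

```bash
python3 t.py
```

```text
8400 [ 0.539 -0.054  0.022] [ 0.601 -0.015  0.032] tilt [5.8 0.5] z at handle-133mm 0.0221
tip side view 150 [ 0.499 -0.055  0.013] [ 0.579 -0.012  0.033] [ 0.541 -0.035  0.023]
```

Emit:
step_arm([
  {"x": 1.9, "y": 0, "z": -3.9, "twist": 0, "claw": 0.396},
  {"x": 3.9, "y": 0, "z": -7.8, "twist": 0, "claw": 0.396},
  {"x": 6, "y": 0, "z": -11.7, "twist": 0, "claw": 0.396},
  {"x": 8.2, "y": 0, "z": -15.5, "twist": 0, "claw": 0.396},
  {"x": 10.5, "y": 0, "z": -19.2, "twist": 0, "claw": 0.396},
  {"x": 12.9, "y": 0, "z": -22.8, "twist": 0, "claw": 0.396},
  {"x": 15.4, "y": 0, "z": -26.5, "twist": 0, "claw": 0.396},
  {"x": 17.9, "y": 0, "z": -30, "twist": 0, "claw": 0.396},
  {"x": 20.6, "y": 0, "z": -33.4, "twist": 0, "claw": 0.396},
  {"x": 23.3, "y": 0, "z": -36.8, "twist": 0, "claw": 0.396},
  {"x": 26.2, "y": 0, "z": -40.1, "twist": 0, "claw": 0.396},
  {"x": 29.1, "y": 0, "z": -43.4, "twist": 0, "claw": 0.396},
])

```text
time_s: 7.22
tool_pos: [0.6248, -0.0291, 0.0966]
ee_rot: [-0.04, 0.999, -0.0, 0.0]
ft_force: [-1.1, -0.3, -1.1]
finger_gap: 0.0341
grip_force: 7.0
```

Emit:
step_arm([
  {"x": 3, "y": 0, "z": -3.1, "twist": 0, "claw": 0.396},
  {"x": 6.1, "y": 0, "z": -6.2, "twist": 0, "claw": 0.396},
  {"x": 9.3, "y": 0, "z": -9.2, "twist": 0, "claw": 0.396},
  {"x": 12.6, "y": 0, "z": -12.2, "twist": 0, "claw": 0.396},
  {"x": 15.9, "y": 0, "z": -15, "twist": 0, "claw": 0.396},
  {"x": 15.9, "y": 0, "z": -15, "twist": 0, "claw": 0.396},
  {"x": 15.9, "y": 0, "z": -15, "twist": 0, "claw": 0.396},
  {"x": 15.9, "y": 0, "z": -15, "twist": 0, "claw": 0.396},
])

```text
time_s: 7.88
tool_pos: [0.6093, -0.0304, 0.1113]
ee_rot: [-0.04, 0.999, -0.0, 0.0]
ft_force: [0.4, -0.4, -0.5]
finger_gap: 0.0342
grip_force: 7.0
```

```bash
python3 - <<'E'
from h import *
b=cam('side'); w=cam('wrist')
x=cv2.resize(b['frame'][130:230,230:350],None,fx=3.8,fy=3.8)
y=cv2.resize(w['frame'],(507,380)); save('w4',np.hstack([y,x])[:,:800])
E
```

```text
(no output)
```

View pics/w4.png

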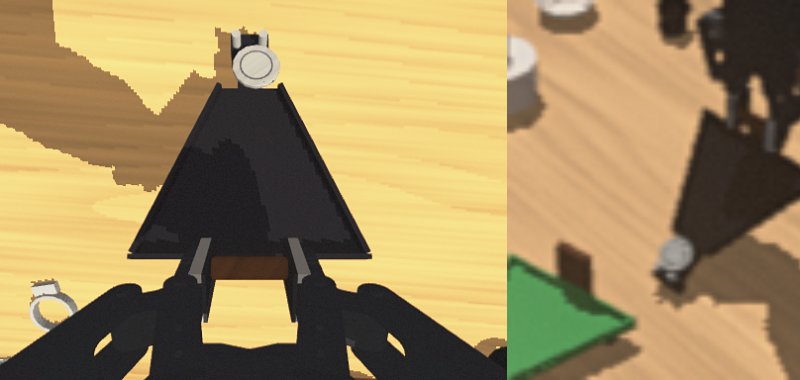

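The disc is at the pins (256,65), perhaps a little right of the tongue centre (250,40). I'll let it settle and measure again.

Emit:
step_arm([
  {"x": 2, "y": 0, "z": -1.5, "twist": 0, "claw": 0.396},
  {"x": 3, "y": 0, "z": -2.5, "twist": 0, "claw": 0.396},
  {"x": 3, "y": 0, "z": -2.5, "twist": 0, "claw": 0.396},
  {"x": 3, "y": 0, "z": -2.5, "twist": 0, "claw": 0.396},
  {"x": 3, "y": 0, "z": -2.5, "twist": 0, "claw": 0.396},
  {"x": 3, "y": 0, "z": -2.5, "twist": 0, "claw": 0.396},
])

```text
time_s: 8.48
tool_pos: [0.6061, -0.0305, 0.1136]
ee_rot: [-0.04, 0.999, 0.0, -0.0]
ft_force: [-0.5, 0.3, -1.8]
finger_gap: 0.0337
grip_force: 6.9
```

```bash
cat > d.py <<'E'
from h import *
def br(w,show=1):
    P=pts(w); f=w['frame'].astype(int)
    k=(f.min(-1)>95)&(f.max(-1)-f.min(-1)<40)&(P[...,2]>.012)&(P[...,0]<.58)&(P[...,0]>.48)&(abs(P[...,1]+.035)<.05)
    n,l,st,ce=cv2.connectedComponentsWithStats(k.astype(np.uint8))
    for i in range(1,n):
        if st[i,4]>8: q=P[l==i]; print(st[i,:],ce[i].round(1),((q.min(0)+q.max(0))/2).round(4),q.mean(0).round(4),np.median(q[:,2]))
br(cam('wrist'))
E
python3 d.py
```

```text
[234  34   9  19 138] [238.4  43.1] [ 0.5121 -0.0442  0.1383] [ 0.4956 -0.0484  0.0294] 0.028501908947224486
[ 235   34   47   59 1675] [258.5  68.3] [ 0.5113 -0.0342  0.1377] [ 0.5104 -0.0339  0.0342] 0.033286722227098386
```

Emit:
step_arm([
  {"x": 3, "y": 0, "z": -2.4, "twist": 0, "claw": 0.396},
  {"x": 6.5, "y": 0, "z": -5, "twist": 0, "claw": 0.396},
  {"x": 10, "y": 0, "z": -7.4, "twist": 0, "claw": 0.396},
  {"x": 13.5, "y": 0, "z": -9.8, "twist": 0, "claw": 0.396},
  {"x": 13.5, "y": 0, "z": -9.8, "twist": 0, "claw": 0.396},
  {"x": 13.5, "y": 0, "z": -9.8, "twist": 0, "claw": 0.396},
])

```text
time_s: 9.03
tool_pos: [0.5926, -0.0317, 0.124]
ee_rot: [-0.04, 0.999, -0.0, 0.0]
ft_force: [0.6, -0.4, -0.7]
finger_gap: 0.0337
grip_force: 6.8
```

```bash
cat >> d.py <<'E'
w=cam('wrist');save('w5',w['frame'][0:200,130:390],3)
E
python3 d.py
```

```text
[235  55   9  17 126] [239.4  62.8] [ 0.4924 -0.0489  0.0257] [ 0.4925 -0.0487  0.0266] 0.02715405880467553
[ 236   55   44   52 1421] [258.1  85.3] [ 0.5035 -0.0347  0.142 ] [ 0.5068 -0.0343  0.0347] 0.03432552011485179
```

View pics/w5.png

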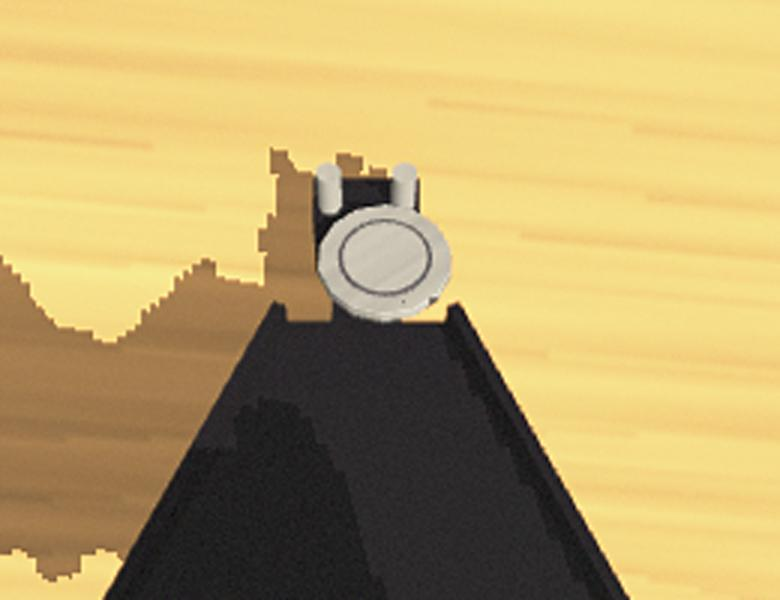

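The disc at crop (385,260) rests on the right pin and sits about 4 mm off the pin centre line (366); closing the fingers will centre it. I'll lower the tray along the arc.

Emit:
step_arm([
  {"x": -4.7, "y": 0, "z": 3.3, "twist": 0, "claw": 0.396},
  {"x": -9.5, "y": 0, "z": 6.7, "twist": 0, "claw": 0.396},
  {"x": -14, "y": 0, "z": 10.3, "twist": 0, "claw": 0.396},
  {"x": -18.5, "y": 0, "z": 14, "twist": 0, "claw": 0.396},
  {"x": -25, "y": 0, "z": 20, "twist": 0, "claw": 0.396},
  {"x": -31.1, "y": 0, "z": 26.2, "twist": 0, "claw": 0.396},
  {"x": -36.9, "y": 0, "z": 32.8, "twist": 0, "claw": 0.396},
  {"x": -42.3, "y": 0, "z": 39.6, "twist": 0, "claw": 0.396},
  {"x": -47.3, "y": 0, "z": 46.7, "twist": 0, "claw": 0.396},
  {"x": -52, "y": 0, "z": 54.1, "twist": 0, "claw": 0.396},
  {"x": -54.2, "y": 0, "z": 58, "twist": 0, "claw": 0.396},
  {"x": -56.4, "y": 0, "z": 61.7, "twist": 0, "claw": 0.396},
])

```text
time_s: 10.13
tool_pos: [0.6489, -0.027, 0.0609]
ee_rot: [-0.04, 0.999, 0.0, -0.001]
ft_force: [-0.4, -0.1, -2.2]
finger_gap: 0.0338
grip_force: 6.5
```

Emit:
step_arm([
  {"x": -2, "y": 0, "z": 4, "twist": 0, "claw": 0.396},
  {"x": -3.9, "y": 0, "z": 8, "twist": 0, "claw": 0.396},
  {"x": -5.7, "y": 0, "z": 12, "twist": 0, "claw": 0.396},
  {"x": -7.3, "y": 0, "z": 16, "twist": 0, "claw": 0.396},
  {"x": -9, "y": 0, "z": 19, "twist": 0, "claw": 0.396},
  {"x": -10, "y": 0, "z": 22, "twist": 0, "claw": 0.396},
  {"x": -10.8, "y": 0, "z": 24, "twist": 0, "claw": 0.396},
  {"x": -10.8, "y": 0, "z": 24, "twist": 0, "claw": 0.396},
])

```text
time_s: 10.8
tool_pos: [0.661, -0.0262, 0.0388]
ee_rot: [-0.04, 0.999, -0.0, 0.001]
ft_force: [0.7, 0.8, 2.7]
finger_gap: 0.034
grip_force: 7.5
```

```bash
python3 t.py; python3 d.py
```

```text
8721 [ 0.549 -0.052  0.019] [ 0.607 -0.015  0.026] tilt [-2.7 -0.2] z at handle-133mm 0.0251
tip side view 174 [ 0.498 -0.055  0.013] [ 0.582 -0.01   0.036] [ 0.533 -0.035  0.025]
```

Emit:
step_arm([
  {"x": 0.5, "y": 0, "z": -2, "twist": 0, "claw": 0.396},
  {"x": 1.2, "y": 0, "z": -4, "twist": 0, "claw": 0.3965},
  {"x": 1.2, "y": 0, "z": -4, "twist": 0, "claw": 0.397},
  {"x": 1, "y": 0, "z": -3.5, "twist": 0, "claw": 0.397},
  {"x": 0.8, "y": 0, "z": -3, "twist": 0, "claw": 0.397},
])

```text
time_s: 11.42
tool_pos: [0.6586, -0.0264, 0.0404]
ee_rot: [-0.04, 0.999, 0.0, -0.0]
ft_force: [-0.0, -0.0, -1.4]
finger_gap: 0.0341
grip_force: 3.8
```

```bash
python3 t.py
```

```text
8712 [ 0.545 -0.053  0.017] [ 0.605 -0.015  0.022] tilt [0.2 0.1] z at handle-133mm 0.0198
tip side view 168 [ 0.499 -0.056  0.012] [ 0.583 -0.011  0.03 ] [ 0.534 -0.034  0.021]
```

The tray is flat again (tilt 0.2°, floor 0.020). I'll release it and rise.

Emit:
step_arm([
  {"x": 0, "y": 0, "z": 0, "twist": 0, "claw": 0.4},
  {"x": 0, "y": 0, "z": 0, "twist": 0, "claw": 0.42},
  {"x": 0, "y": 0, "z": 0, "twist": 0, "claw": 0.5},
  {"x": 0, "y": 0, "z": 0, "twist": 0, "claw": 0.7},
  {"x": 0, "y": 0, "z": 0, "twist": 0, "claw": 0.8},
  {"x": 0, "y": 0, "z": -20, "twist": 0, "claw": 0.8},
  {"x": 0, "y": 0, "z": -50, "twist": 0, "claw": 0.8},
  {"x": 40, "y": 0, "z": -90, "twist": 0, "claw": 0.8},
  {"x": 60, "y": 0, "z": -120, "twist": 0, "claw": 0.8},
  {"x": 60, "y": 0, "z": -120, "twist": 0, "claw": 0.8},
])

```text
time_s: 12.35
tool_pos: [0.5986, -0.0315, 0.1663]
ee_rot: [-0.04, 0.999, -0.001, 0.003]
ft_force: [0.9, -0.5, 0.5]
finger_gap: 0.0683
grip_force: 0.0
```

```bash
python3 - <<'E'
from h import *
w=cam('wrist');P=pts(w);f=w['frame'].astype(int)
R0=(P[...,0]>.47)&(P[...,0]<.7)&(abs(P[...,1]+.035)<.06)
k=R0&(f.min(-1)>95)&(f.max(-1)-f.min(-1)<40)&(P[...,2]>.012)&(P[...,2]<.05)
n,l,st,ce=cv2.connectedComponentsWithStats(k.astype(np.uint8))
for i in range(1,n):
    if st[i,4]>8: q=P[l==i]; print(st[i],ce[i].round(1),((q.min(0)+q.max(0))/2).round(4),np.median(q,0).round(4))
k=R0&(P[...,2]>.06)&(P[...,2]<.072); print("handle",cv2.minAreaRect((P[k][:,:2]*1000).astype(np.float32)))
save('w6',w['frame'],1.5)
go([.5297,-.0358,.04],94.1)
E
```

```text
[239  79   7   8  47] [241.8  82.6] [ 0.5097 -0.0473  0.025 ] [ 0.5098 -0.0473  0.0295]
[260  79   7   8  45] [262.9  82.6] [ 0.5083 -0.0294  0.0249] [ 0.5085 -0.0297  0.0296]
[240  87  35  38 995] [257.1 105.1] [ 0.5274 -0.0329  0.0225] [ 0.5269 -0.0328  0.0226]
handle ((657.7938232421875, -27.025087356567383), (10.967628479003906, 33.38397979736328), 4.140683650970459)
shift [ 70.5   1.6 125.7] yaw 94.58 twist 0.4756406985688386 t 12.4 j6 -1.89
```

View pics/w6.png

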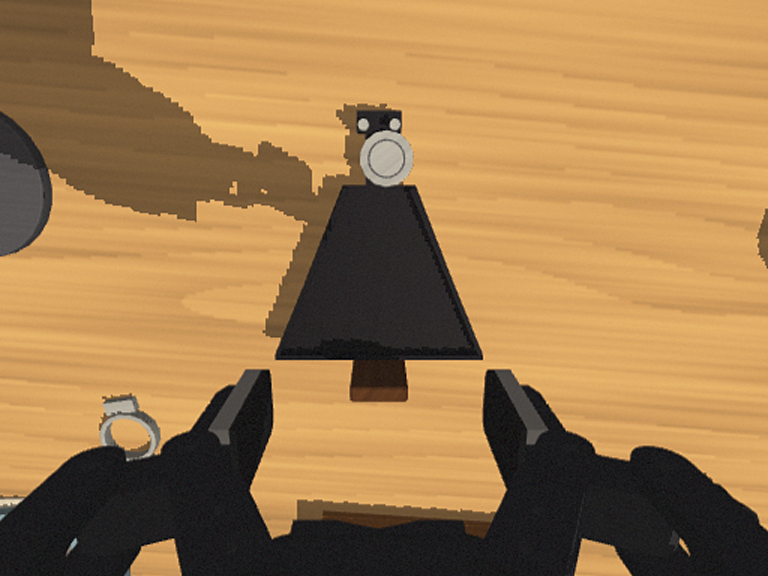

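Seen in this picture: pins at (363,124) and (394,124), disc (386,158), handle (379,380). The tray sits flat, with the disc at (0.527,-0.033) and the tray axis at y≈-0.037. I'll approach it.

Emit:
step_arm([
  {"x": 36, "y": 0.5, "z": 10, "twist": 0, "claw": 0.65},
  {"x": 72, "y": 1, "z": 20, "twist": 0.5, "claw": 0.65},
  {"x": 72.5, "y": 1, "z": 60, "twist": 0.5, "claw": 0.65},
  {"x": 72.5, "y": 1, "z": 95, "twist": 0.5, "claw": 0.65},
  {"x": 72.5, "y": 1, "z": 110, "twist": 0.5, "claw": 0.65},
  {"x": 72.5, "y": 1, "z": 116, "twist": 0.5, "claw": 0.65},
  {"x": 72.5, "y": 1, "z": 116, "twist": 0.5, "claw": 0.65},
])

```text
time_s: 12.98
tool_pos: [0.5258, -0.0356, 0.0427]
ee_rot: [-0.036, 0.999, 0.001, -0.002]
ft_force: [-0.2, -0.3, 0.6]
finger_gap: 0.0556
grip_force: 0.0
```

```bash
python3 -c "
from h import *
for i in range(3):
  cam('wrist') if i else 0; go([.5275,-.0365,.010],94.1)"
```

```text
shift [-1.8 -1.1 32.7] yaw 94.07 twist -0.028632650968361872 t 12.9833 j6 -1.92
shift [-0.6 -0.7 34.1] yaw 94.08 twist -0.02257803621651533 t 13.0333 j6 -1.92
shift [ 0.3 -0.4 35.1] yaw 94.08 twist -0.01875328532243259 t 13.0833 j6 -1.92
```

Emit:
step_arm([
  {"x": 0, "y": -0.5, "z": 12, "twist": 0, "claw": 0.65},
  {"x": 0, "y": -0.5, "z": 24, "twist": 0, "claw": 0.65},
  {"x": 0, "y": -0.5, "z": 32, "twist": 0, "claw": 0.65},
  {"x": 0, "y": -0.5, "z": 36, "twist": 0, "claw": 0.65},
  {"x": 0, "y": -0.5, "z": 38, "twist": 0, "claw": 0.65},
  {"x": 0, "y": -0.5, "z": 38, "twist": 0, "claw": 0.65},
  {"x": 0, "y": -0.5, "z": 38, "twist": 0, "claw": 0.65},
])

```text
time_s: 13.67
tool_pos: [0.5273, -0.0365, 0.0074]
ee_rot: [-0.036, 0.999, -0.0, 0.0]
ft_force: [0.8, -0.0, -0.9]
finger_gap: 0.0552
grip_force: 0.0
```

```bash
python3 -c "
from h import *
go([.5275,-.0365,.010],94.1)"; sed -i '/w5/d' d.py; python3 d.py
```

```text
shift [-0.2  0.  -2.6] yaw 94.08 twist -0.021950575092034796 t 13.6667 j6 -1.92
[268 244  11  11  70] [273.5 248.3] [ 0.5147 -0.0284  0.0256] [ 0.5158 -0.028   0.0228] 0.022433826771372595
[268 252  14  15  79] [274.5 258.5] [ 0.521  -0.027   0.0227] [ 0.5208 -0.0271  0.0228] 0.022822011894787636
[228 255  11   9  66] [233.5 259.5] [ 0.5223 -0.0458  0.0223] [ 0.5228 -0.0455  0.0224] 0.022397739746237377
[228 276  63  24 891] [259.5 287.5] [ 0.537  -0.0331  0.0208] [ 0.5363 -0.0327  0.0226] 0.022612014622352128
```

Emit:
step_arm([
  {"x": 0, "y": 0, "z": 0, "twist": 0, "claw": 0.5},
  {"x": 0, "y": 0, "z": 0, "twist": 0, "claw": 0.45},
  {"x": 0, "y": 0, "z": 0, "twist": 0, "claw": 0.42},
  {"x": 0, "y": 0, "z": 0, "twist": 0, "claw": 0.4},
  {"x": 0, "y": 0, "z": 0, "twist": 0, "claw": 0.38},
  {"x": 0, "y": 0, "z": 0, "twist": 0, "claw": 0.36},
  {"x": 0, "y": 0, "z": 0, "twist": 0, "claw": 0.36},
  {"x": 0, "y": 0, "z": 0, "twist": 0, "claw": 0.36},
])

```text
time_s: 14.38
tool_pos: [0.5269, -0.0364, 0.0069]
ee_rot: [-0.036, 0.999, -0.0, 0.0]
ft_force: [-0.6, 0.9, 2.4]
finger_gap: 0.031
grip_force: 9.2
```

```bash
python3 - <<'E'
from h import *
w=cam('wrist'); save('w7',w['frame'][180:380,130:390],3); go([.5275,-.0365,.010],94.1); print(state()['ft_force'])
E
```

```text
shift [-0.6 -0.1 -3.1] yaw 94.08 twist -0.021373011088925864 t 14.4333 j6 -1.92
[-0.47639273 -0.11554607  1.49729355]
```

View pics/w7.png

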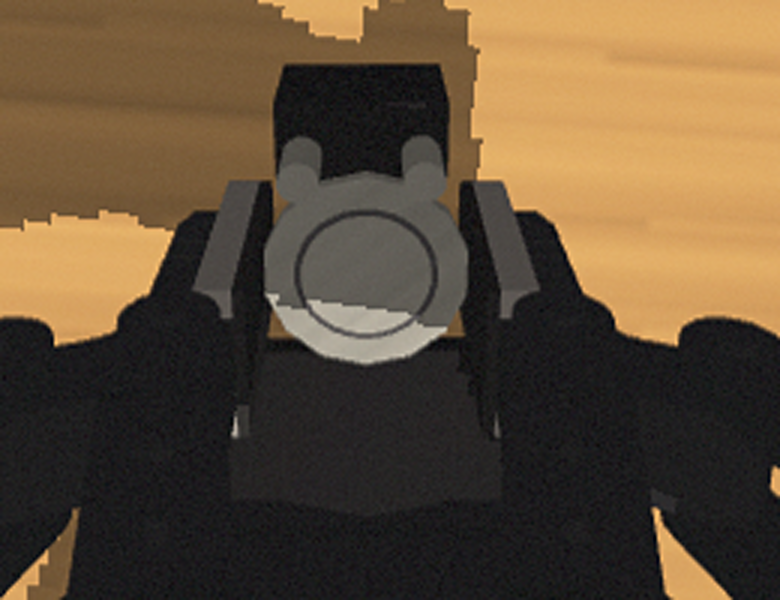

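The disc at crop (366,268) now sits against both pins, (300,180) and (424,180), and is centred between the pads. I'll grip firmly and lift; from here on I work from numbers only.

Emit:
step_arm([
  {"x": 0, "y": 0, "z": 0, "twist": 0, "claw": 0.3},
  {"x": 0, "y": 0, "z": 0, "twist": 0, "claw": 0.3},
  {"x": 0, "y": 0, "z": -5, "twist": 0, "claw": 0.3},
  {"x": 0, "y": 0, "z": -15, "twist": 0, "claw": 0.3},
  {"x": 0, "y": 0, "z": -30, "twist": 0, "claw": 0.3},
  {"x": 0, "y": 0, "z": -60, "twist": 0, "claw": 0.3},
  {"x": 0, "y": 0, "z": -90, "twist": 0, "claw": 0.3},
  {"x": 0, "y": 0, "z": -110, "twist": 0, "claw": 0.3},
  {"x": 0, "y": 0, "z": -115, "twist": 0, "claw": 0.3},
  {"x": 0, "y": 0, "z": -115, "twist": 0, "claw": 0.3},
])

```text
time_s: 15.27
tool_pos: [0.5281, -0.0367, 0.124]
ee_rot: [-0.036, 0.999, -0.001, 0.002]
ft_force: [-0.5, 0.9, -0.4]
finger_gap: 0.028
grip_force: 59.1
```

```bash
cat > disc.py <<'E'
from h import *
# disc in tool frame: bright pixels close to the TCP
w=cam('wrist'); s=state(); P=pts(w); f=w['frame'].astype(int)
M=R.from_quat(s['ee_rot']).as_matrix(); Q=(P-s['tool_pos'])@M*1000
k=(f.min(-1)>60)&(f.max(-1)-f.min(-1)<40)&(abs(Q[...,0])<22)&(abs(Q[...,1])<15.5)&(abs(Q[...,2]+15)<12)
q=Q[k]; print("disc tool mm",k.sum(),q.min(0).round(1),q.max(0).round(1),((q.min(0)+q.max(0))/2).round(1),np.median(q,0).round(1))
pl,*_=np.linalg.lstsq(np.c_[q[:,:2],np.ones(len(q))],q[:,2],rcond=None); print("tilt",np.degrees(np.arctan(pl[:2])).round(1))
# tray floor / pins still there
k=(abs(P[...,0]-.51)<.02)&(abs(P[...,1]+.038)<.03)&(P[...,2]>.026)&(P[...,2]<.034)&(f.min(-1)>90); print("pins",k.sum(), P[k].mean(0) if k.any() else '')
go([.5617,-.295,.15],94.1); print(s['finger_gap'],s['grip_force'])
E
python3 disc.py
```

```text
disc tool mm 3053 [-17.2 -14.9 -26.4] [14.7 15.5 -6.9] [ -1.2   0.3 -16.6] [ -0.4  -0.6 -16.8]
tilt [ 0.7 -0.2]
pins 90 [ 0.50881264 -0.03873858  0.02951046]
shift [ -16.3 -260.4  -27.6] yaw 94.08 twist -0.02186155680884383 t 15.3167 j6 -1.92
0.027870011165218825 59.0950208902359
```

Emit:
step_arm([
  {"x": -10, "y": -40, "z": -20, "twist": 0, "claw": 0.3},
  {"x": -20, "y": -76, "z": -26, "twist": 0, "claw": 0.3},
  {"x": -30, "y": -112, "z": -26, "twist": 0, "claw": 0.3},
  {"x": -40, "y": -150, "z": -26, "twist": 0, "claw": 0.3},
  {"x": -50, "y": -186, "z": -26, "twist": 0, "claw": 0.3},
  {"x": -56, "y": -222, "z": -26, "twist": 0, "claw": 0.3},
  {"x": -60, "y": -245, "z": -26, "twist": 0, "claw": 0.3},
  {"x": -62, "y": -258, "z": -26, "twist": 0, "claw": 0.3},
  {"x": -63, "y": -263, "z": -26, "twist": 0, "claw": 0.3},
  {"x": -63, "y": -263, "z": -26, "twist": 0, "claw": 0.3},
  {"x": -63, "y": -263, "z": -26, "twist": 0, "claw": 0.3},
])

```text
time_s: 16.23
tool_pos: [0.6078, -0.2926, 0.1468]
ee_rot: [-0.036, 0.999, 0.001, -0.001]
ft_force: [-0.8, 1.2, -0.5]
finger_gap: 0.0279
grip_force: 59.2
```

```bash
cat > post.py <<'E'
from h import *
w=cam('wrist'); P=pts(w); f=w['frame'].astype(int)
k=(abs(P[...,0]-.5617)<.035)&(abs(P[...,1]+.295)<.035)&(P[...,2]>.030)&(P[...,2]<.042)
q=P[k]; (c,r)=cv2.minEnclosingCircle((q[:,:2]*1000).astype(np.float32)); print("post",k.sum(),((q.min(0)+q.max(0))/2).round(4),q.mean(0).round(4),c,r)
k=(abs(P[...,0]-.5617)<.07)&(abs(P[...,1]+.295)<.07)&(P[...,2]>.006)&(P[...,2]<.014)&(f.max(-1)<110)
q=P[k]; ys,xs=np.nonzero(k); (c,r)=cv2.minEnclosingCircle((q[:,:2]*1000).astype(np.float32)); print("base",k.sum(),c,r,xs.min(),xs.max(),ys.min(),ys.max())
E
python3 post.py; python3 disc.py
```

```text
post 591 [ 0.5613 -0.2956  0.0343] [ 0.5612 -0.2954  0.0346] (561.3829345703125, -295.3638610839844) 10.96654987335205
base 9262 (561.621337890625, -295.4600830078125) 49.8369140625 197 308 77 189
disc tool mm 2991 [-15.9 -14.6 -26.7] [15.8 15.5 -5.4] [ -0.1   0.4 -16.1] [  0.7  -0.3 -14.7]
tilt [ 0.4 -0.5]
pins 0 
shift [46.6  0.6 -2.3] yaw 94.17 twist 0.06696554282221712 t 16.3333 j6 -2.26
0.02783640653319324 59.151297211647034
```

```bash
python3 -c "
from h import *
go([.5608,-.2956,.06],94.1)"
```

```text
shift [47.4  0.  87.7] yaw 94.17 twist 0.06696554282221712 t 16.3333 j6 -2.26
```

Emit:
step_arm([
  {"x": 24, "y": 0, "z": 10, "twist": 0, "claw": 0.3},
  {"x": 47, "y": 0, "z": 30, "twist": 0, "claw": 0.3},
  {"x": 47.5, "y": 0, "z": 60, "twist": 0, "claw": 0.3},
  {"x": 47.5, "y": 0, "z": 80, "twist": 0, "claw": 0.3},
  {"x": 47.5, "y": 0, "z": 88, "twist": 0, "claw": 0.3},
  {"x": 47.5, "y": 0, "z": 88, "twist": 0, "claw": 0.3},
  {"x": 47.5, "y": 0, "z": 88, "twist": 0, "claw": 0.3},
  {"x": 47.5, "y": 0, "z": 88, "twist": 0, "claw": 0.3},
  {"x": 47.5, "y": 0, "z": 88, "twist": 0, "claw": 0.3},
])

```text
time_s: 17.08
tool_pos: [0.5623, -0.2981, 0.0617]
ee_rot: [-0.036, 0.999, -0.001, 0.001]
ft_force: [-0.7, 0.6, -0.8]
finger_gap: 0.0277
grip_force: 59.2
```

```bash
python3 disc.py; python3 -c "
from h import *
go([.5608,-.2956,.0221],94.1)"
```

```text
disc tool mm 3042 [-16.4 -14.5 -25.2] [15.7 15.5 -8.1] [ -0.3   0.5 -16.6] [  0.6  -0.3 -15.3]
tilt [ 0.8 -0.1]
pins 0 
shift [ -0.1   3.  -88.5] yaw 94.1 twist 0.0003083195696689245 t 17.1333 j6 -2.31
0.02782016168791349 59.15361821651459
shift [ 1.2  2.7 39.4] yaw 94.1 twist 0.0003083195696689245 t 17.1333 j6 -2.31
```

Emit:
step_arm([
  {"x": 1.2, "y": 2.6, "z": 10, "twist": 0, "claw": 0.3},
  {"x": 1.2, "y": 2.6, "z": 20, "twist": 0, "claw": 0.3},
  {"x": 1.2, "y": 2.6, "z": 28, "twist": 0, "claw": 0.3},
  {"x": 1.2, "y": 2.6, "z": 32, "twist": 0, "claw": 0.3},
  {"x": 1.2, "y": 2.6, "z": 34, "twist": 0, "claw": 0.3},
  {"x": 1.2, "y": 2.6, "z": 35, "twist": 0, "claw": 0.3},
  {"x": 1.2, "y": 2.6, "z": 35, "twist": 0, "claw": 0.3},
  {"x": 1.2, "y": 2.6, "z": 35, "twist": 0, "claw": 0.3},
])

```text
time_s: 17.8
tool_pos: [0.5598, -0.2954, 0.025]
ee_rot: [-0.036, 0.999, -0.0, 0.0]
ft_force: [0.6, 0.0, -0.2]
finger_gap: 0.0278
grip_force: 59.2
```

```bash
python3 -c "
from h import *
go([.5608,-.2956,.0221],94.1);cam('side');cam('side');go([.5608,-.2956,.0221],94.1);print(state()['ft_force'])"
```

```text
shift [-1.  -0.3  2.9] yaw 94.07 twist -0.029246604449824076 t 17.8 j6 -2.3
shift [-0.9 -0.3  3.1] yaw 94.08 twist -0.02427643331100171 t 17.9 j6 -2.3
[-0.1564555   0.460029   -0.09428141]
```

Emit:
step_arm([
  {"x": -0.9, "y": -0.3, "z": 1, "twist": 0, "claw": 0.3},
  {"x": -0.9, "y": -0.3, "z": 2, "twist": 0, "claw": 0.3},
  {"x": -0.9, "y": -0.3, "z": 2.7, "twist": 0, "claw": 0.3},
  {"x": -0.9, "y": -0.3, "z": 2.7, "twist": 0, "claw": 0.3},
  {"x": -0.9, "y": -0.3, "z": 2.7, "twist": 0, "claw": 0.3},
])

```text
time_s: 18.32
tool_pos: [0.5608, -0.2955, 0.0225]
ee_rot: [-0.036, 0.999, -0.0, 0.0]
ft_force: [-0.5, -1.4, 3.1]
finger_gap: 0.0278
grip_force: 59.3
```

Emit:
step_arm([
  {"x": 0, "y": 0, "z": 0.6, "twist": 0, "claw": 0.3},
  {"x": 0, "y": 0, "z": 0.6, "twist": 0, "claw": 0.3},
  {"x": 0, "y": 0, "z": 0.6, "twist": 0, "claw": 0.3},
])

```text
time_s: 18.57
tool_pos: [0.5608, -0.2955, 0.0224]
ee_rot: [-0.036, 0.999, -0.0, 0.0]
ft_force: [-1.6, 1.5, 7.6]
finger_gap: 0.0281
grip_force: 59.5
```

Contact is confirmed at 7.6 N. I'll release gently.

Emit:
step_arm([
  {"x": 0, "y": 0, "z": -0.4, "twist": 0, "claw": 0.34},
  {"x": 0, "y": 0, "z": -0.4, "twist": 0, "claw": 0.36},
  {"x": 0, "y": 0, "z": -0.4, "twist": 0, "claw": 0.37},
  {"x": 0, "y": 0, "z": -0.4, "twist": 0, "claw": 0.38},
  {"x": 0, "y": 0, "z": -0.4, "twist": 0, "claw": 0.4},
  {"x": 0, "y": 0, "z": -0.4, "twist": 0, "claw": 0.45},
  {"x": 0, "y": 0, "z": -0.4, "twist": 0, "claw": 0.55},
  {"x": 0, "y": 0, "z": -0.4, "twist": 0, "claw": 0.65},
  {"x": 0, "y": 0, "z": -0.4, "twist": 0, "claw": 0.7},
  {"x": 0, "y": 0, "z": -0.4, "twist": 0, "claw": 0.7},
])

```text
time_s: 19.4
tool_pos: [0.5605, -0.2954, 0.0219]
ee_rot: [-0.036, 0.999, 0.0, -0.0]
ft_force: [1.2, -0.1, -0.1]
finger_gap: 0.0596
grip_force: 0.0
```

Emit:
step_arm([
  {"x": 0, "y": 0, "z": -10, "twist": 0, "claw": 0.7},
  {"x": 0, "y": 0, "z": -30, "twist": 0, "claw": 0.7},
  {"x": 0, "y": 0, "z": -60, "twist": 0, "claw": 0.7},
  {"x": -20, "y": 0, "z": -95, "twist": 0, "claw": 0.7},
  {"x": -40, "y": 0, "z": -125, "twist": 0, "claw": 0.8},
  {"x": -40, "y": 0, "z": -125, "twist": 0, "claw": 0.8},
  {"x": -40, "y": 0, "z": -125, "twist": 0, "claw": 0.8},
  {"x": -40, "y": 0, "z": -125, "twist": 0, "claw": 0.8},
])

```text
time_s: 20.07
tool_pos: [0.6, -0.2922, 0.147]
ee_rot: [-0.036, 0.999, 0.0, -0.0]
ft_force: [-0.3, -0.2, -0.4]
finger_gap: 0.0686
grip_force: 0.0
```

```bash
python3 post.py; python3 - <<'E'
from h import *
w=cam('wrist'); P=pts(w); f=w['frame'].astype(int)
k=(abs(P[...,0]-.5617)<.035)&(abs(P[...,1]+.295)<.035)&(P[...,2]>.030)&(P[...,2]<.05)
q=P[k]; A=np.c_[q[:,:2]-q[:,:2].mean(0),np.ones(len(q))]; s=np.linalg.lstsq(A,q[:,2],rcond=None)[0]; print("disc z,tilt",s[2],np.degrees(np.arctan(s[:2])), cv2.minEnclosingCircle((q[:,:2]*1000).astype(np.float32)))
go([.56,.2744,.25],94)
E
```

```text
post 1198 [ 0.5607 -0.2957  0.0378] [ 0.5607 -0.2958  0.0377] (560.855712890625, -295.7078857421875) 15.887287139892578
base 8470 (561.3067626953125, -295.43603515625) 49.77672576904297 196 306 86 197
disc z,tilt 0.03768807383709917 [-0.02392278  0.10430213] ((560.8832397460938, -295.82574462890625), 15.862147331237793)
shift [  -0.9  567.9 -103.4] yaw 94.06 twist 0.06494689251766772 t 20.1667 j6 -2.26
```

The disc lies flat at (0.5608,-0.2957), about 0.6 mm from the post centre. Next is the cover.

Emit:
step_arm([
  {"x": -4, "y": 40, "z": -15, "twist": 0, "claw": 1},
  {"x": -50, "y": 560, "z": -33, "twist": 0, "claw": 1},
  {"x": -50, "y": 560, "z": -33, "twist": 0, "claw": 1},
  {"x": -50, "y": 560, "z": -33, "twist": 0, "claw": 1},
  {"x": -50, "y": 560, "z": -33, "twist": 0, "claw": 1},
  {"x": -50, "y": 560, "z": -33, "twist": 0, "claw": 1},
  {"x": -50, "y": 560, "z": -33, "twist": 0, "claw": 1},
  {"x": -50, "y": 560, "z": -33, "twist": 0, "claw": 1},
  {"x": -50, "y": 560, "z": -33, "twist": 0, "claw": 1},
  {"x": -50, "y": 560, "z": -33, "twist": 0, "claw": 1},
  {"x": -50, "y": 560, "z": -33, "twist": 0, "claw": 1},
  {"x": -50, "y": 560, "z": -33, "twist": 0, "claw": 1},
])

```text
time_s: 21.17
tool_pos: [0.6079, 0.2059, 0.1762]
ee_rot: [-0.035, 0.999, -0.0, -0.002]
ft_force: [1.3, -0.4, 0.8]
finger_gap: 0.0852
grip_force: 0.0
```

```bash
python3 -c "
from h import *
go([.61,.27,.18],94)"
```

```text
shift [-6.6 63.8 -3.8] yaw 94.05 twist 0.0450398669937897 t 21.1667 j6 -1.49
```

Emit:
step_arm([
  {"x": -3, "y": 25, "z": -4, "twist": 0, "claw": 1},
  {"x": -3, "y": 48, "z": -4, "twist": 0, "claw": 1},
  {"x": -3, "y": 58, "z": -4, "twist": 0, "claw": 1},
  {"x": -3, "y": 58, "z": -4, "twist": 0, "claw": 1},
  {"x": -3, "y": 58, "z": -4, "twist": 0, "claw": 1},
  {"x": -3, "y": 58, "z": -4, "twist": 0, "claw": 1},
  {"x": -3, "y": 58, "z": -4, "twist": 0, "claw": 1},
])

```text
time_s: 21.75
tool_pos: [0.6084, 0.2606, 0.1813]
ee_rot: [-0.035, 0.999, -0.0, -0.0]
ft_force: [-0.8, -0.3, -0.3]
finger_gap: 0.0856
grip_force: 0.0
```

```bash
python3 - <<'E'
from h import *
w=cam('wrist'); P=pts(w); f=w['frame'].astype(int)
N=(abs(P[...,0]-.558)<.05)&(abs(P[...,1]-.275)<.05)
for n,k in (("knob",N&(P[...,2]>.067)&(P[...,2]<.078)&(f.max(-1)<90)),("top",N&(P[...,2]>.042)&(P[...,2]<.052))):
    q=P[k]; print(n,k.sum(),((q.min(0)+q.max(0))/2).round(4),q.mean(0).round(4),cv2.minEnclosingCircle((q[:,:2]*1000).astype(np.float32)))
go([.5587,.275,.11],94)
E
```

```text
knob 372 [0.5579 0.2761 0.0701] [0.5578 0.2762 0.0705] ((557.9982299804688, 276.19439697265625), 8.785516738891602)
top 5099 [0.5579 0.2766 0.0465] [0.5567 0.2762 0.0466] ((558.0845336914062, 276.5387878417969), 36.426597595214844)
shift [48.7 17.7 71.5] yaw 93.95 twist -0.045034986649682196 t 21.8 j6 -1.4
```

Emit:
step_arm([
  {"x": 25, "y": 10, "z": 20, "twist": 0, "claw": 0.6},
  {"x": 49.4, "y": 19, "z": 40, "twist": 0, "claw": 0.5},
  {"x": 49.4, "y": 19, "z": 60, "twist": 0, "claw": 0.5},
  {"x": 49.4, "y": 19, "z": 80, "twist": 0, "claw": 0.5},
  {"x": 49.4, "y": 19, "z": 95, "twist": 0, "claw": 0.5},
  {"x": 49.4, "y": 19, "z": 100, "twist": 0, "claw": 0.5},
  {"x": 49.4, "y": 19, "z": 100, "twist": 0, "claw": 0.5},
  {"x": 49.4, "y": 19, "z": 100, "twist": 0, "claw": 0.5},
  {"x": 49.4, "y": 19, "z": 100, "twist": 0, "claw": 0.5},
])

```text
time_s: 22.55
tool_pos: [0.5588, 0.2778, 0.0829]
ee_rot: [-0.035, 0.999, 0.0, 0.001]
ft_force: [0.3, 1.0, -0.4]
finger_gap: 0.0429
grip_force: 0.0
```

```bash
python3 -c "
from h import *
go([.558,.2763,.051],94)"
```

```text
shift [ 0.9 -1.5 31.9] yaw 94.04 twist 0.04093228560668649 t 22.55 j6 -1.36
```

Emit:
step_arm([
  {"x": 0.9, "y": -1.5, "z": 12, "twist": 0, "claw": 0.5},
  {"x": 0.9, "y": -1.5, "z": 22, "twist": 0, "claw": 0.5},
  {"x": 0.9, "y": -1.5, "z": 28, "twist": 0, "claw": 0.5},
  {"x": 0.9, "y": -1.5, "z": 30, "twist": 0, "claw": 0.5},
  {"x": 0.9, "y": -1.5, "z": 31, "twist": 0, "claw": 0.5},
  {"x": 0.9, "y": -1.5, "z": 31, "twist": 0, "claw": 0.5},
  {"x": 0.9, "y": -1.5, "z": 31, "twist": 0, "claw": 0.5},
])

```text
time_s: 23.13
tool_pos: [0.5572, 0.2766, 0.051]
ee_rot: [-0.036, 0.999, 0.0, 0.0]
ft_force: [0.2, 0.2, 0.9]
finger_gap: 0.0431
grip_force: 0.0
```

Emit:
step_arm([
  {"x": 0, "y": 0, "z": 0, "twist": 0, "claw": 0.35},
  {"x": 0, "y": 0, "z": 0, "twist": 0, "claw": 0.28},
  {"x": 0, "y": 0, "z": 0, "twist": 0, "claw": 0.24},
  {"x": 0, "y": 0, "z": 0, "twist": 0, "claw": 0.2},
  {"x": 0, "y": 0, "z": 0, "twist": 0, "claw": 0.1},
  {"x": 0, "y": 0, "z": 0, "twist": 0, "claw": 0.1},
  {"x": 0, "y": 0, "z": 0, "twist": 0, "claw": 0.1},
  {"x": 0, "y": 0, "z": 0, "twist": 0, "claw": 0.1},
])

```text
time_s: 23.8
tool_pos: [0.557, 0.2767, 0.051]
ee_rot: [-0.036, 0.999, 0.0, 0.0]
ft_force: [-0.7, 1.1, 3.8]
finger_gap: 0.0158
grip_force: 58.7
```

Emit:
step_arm([
  {"x": 0, "y": 0, "z": -4, "twist": 0, "claw": 0.1},
  {"x": 0, "y": 0, "z": -14, "twist": 0, "claw": 0.1},
  {"x": 0, "y": 0, "z": -34, "twist": 0, "claw": 0.1},
  {"x": 0, "y": 0, "z": -60, "twist": 0, "claw": 0.1},
  {"x": 0, "y": 0, "z": -85, "twist": 0, "claw": 0.1},
  {"x": 0, "y": 0, "z": -98, "twist": 0, "claw": 0.1},
  {"x": 0, "y": 0, "z": -100, "twist": 0, "claw": 0.1},
  {"x": 0, "y": 0, "z": -100, "twist": 0, "claw": 0.1},
  {"x": 0, "y": 0, "z": -100, "twist": 0, "claw": 0.1},
  {"x": 0, "y": 0, "z": -100, "twist": 0, "claw": 0.1},
])

```text
time_s: 24.63
tool_pos: [0.5558, 0.276, 0.149]
ee_rot: [-0.036, 0.999, -0.0, -0.001]
ft_force: [-0.9, -0.8, -1.2]
finger_gap: 0.0158
grip_force: 58.6
```

```bash
cat > cov.py <<'E'
from h import *
for i in range(2):
    w=cam('wrist'); s=state(); P=pts(w); f=w['frame'].astype(int)
    M=R.from_quat(s['ee_rot']).as_matrix(); Q=(P-s['tool_pos'])@M*1000
    k=(abs(Q[...,0])<45)&(abs(Q[...,1])<45)&(abs(Q[...,2]-4.5)<4)&(f.min(-1)>90)
    k=cv2.morphologyEx(k.astype(np.uint8),cv2.MORPH_OPEN,np.ones((3,3)))>0
    q=Q[k]; pl=np.linalg.lstsq(np.c_[q[:,:2],np.ones(len(q))],q[:,2],rcond=None)[0]
    print("cover tool mm",k.sum(),q.min(0).round(1),q.max(0).round(1),np.array(cv2.minEnclosingCircle(q[:,:2].astype(np.float32))[0]).round(1),"tilt",np.degrees(np.arctan(pl[:2])).round(2),"z0",pl[2].round(1))
print(s['finger_gap'],s['grip_force']);go([.561,-.2956,.15],94)
E
python3 cov.py
```

```text
cover tool mm 4981 [-37.9 -36.6   2.5] [35.4 35.8  7.2] [-1.2 -0.5] tilt [-0.09 -0.15] z0 4.5
cover tool mm 5318 [-37.7 -36.6   2.3] [35.5 35.7  7.7] [-1.2 -0.8] tilt [-0.12 -0.15] z0 4.7
0.015562500506427986 58.56675423507113
shift [ 3.560e+01 -5.706e+02 -5.000e-01] yaw 94.07 twist 0.07168521101081637 t 24.7333 j6 -1.36
```

Emit:
step_arm([
  {"x": 2, "y": -15, "z": 0, "twist": 0, "claw": 0.1},
  {"x": 3, "y": -45, "z": 0, "twist": 0, "claw": 0.1},
  {"x": 5, "y": -85, "z": 0, "twist": 0, "claw": 0.1},
  {"x": 8, "y": -125, "z": 0, "twist": 0, "claw": 0.1},
  {"x": 10, "y": -165, "z": 0, "twist": 0, "claw": 0.1},
  {"x": 13, "y": -205, "z": 0, "twist": 0, "claw": 0.1},
  {"x": 16, "y": -245, "z": 0, "twist": 0, "claw": 0.1},
  {"x": 18, "y": -285, "z": 0, "twist": 0, "claw": 0.1},
  {"x": 21, "y": -325, "z": 0, "twist": 0, "claw": 0.1},
  {"x": 23, "y": -365, "z": 0, "twist": 0, "claw": 0.1},
  {"x": 26, "y": -400, "z": 0, "twist": 0, "claw": 0.1},
  {"x": 28, "y": -430, "z": 0, "twist": 0, "claw": 0.1},
])

```text
time_s: 25.73
tool_pos: [0.5583, -0.1578, 0.1501]
ee_rot: [-0.035, 0.999, -0.0, -0.001]
ft_force: [0.2, -0.3, -1.2]
finger_gap: 0.0156
grip_force: 58.6
```

Emit:
step_arm([
  {"x": 2, "y": -35, "z": 0, "twist": 0, "claw": 0.1},
  {"x": 5, "y": -70, "z": 0, "twist": 0, "claw": 0.1},
  {"x": 7, "y": -100, "z": 0, "twist": 0, "claw": 0.1},
  {"x": 8, "y": -122, "z": 0, "twist": 0, "claw": 0.1},
  {"x": 8.5, "y": -134, "z": 0, "twist": 0, "claw": 0.1},
  {"x": 8.5, "y": -140, "z": 0, "twist": 0, "claw": 0.1},
  {"x": 8.5, "y": -140, "z": 0, "twist": 0, "claw": 0.1},
  {"x": 8.5, "y": -140, "z": 0, "twist": 0, "claw": 0.1},
  {"x": 8.5, "y": -140, "z": 0, "twist": 0, "claw": 0.1},
  {"x": 8.5, "y": -140, "z": 0, "twist": 0, "claw": 0.1},
])

```text
time_s: 26.57
tool_pos: [0.5611, -0.2931, 0.1508]
ee_rot: [-0.036, 0.999, 0.0, -0.0]
ft_force: [0.5, -0.5, -1.6]
finger_gap: 0.0156
grip_force: 58.6
```

```bash
python3 cov.py; python3 -c "
from h import *
go([.5601,-.2950,.061],94)"
```

```text
cover tool mm 8160 [-38.1 -36.2   1. ] [35.3 36.2  7.4] [-1.4  0.1] tilt [-0.07 -0.22] z0 4.7
cover tool mm 8279 [-38.2 -36.6   2.3] [35.3 36.1  7.6] [-1.4 -0.6] tilt [-0.09 -0.24] z0 4.6
0.015587852284885823 58.63671189741581
shift [ 0.3 -2.1  0.8] yaw 94.17 twist 0.1692015908806752 t 26.6667 j6 -2.3
shift [ 1.2 -1.4 89.8] yaw 94.17 twist 0.1692015908806752 t 26.6667 j6 -2.3
```

Emit:
step_arm([
  {"x": 1.2, "y": -1.4, "z": 5, "twist": 0, "claw": 0.1},
  {"x": 1.2, "y": -1.4, "z": 20, "twist": 0, "claw": 0.1},
  {"x": 1.2, "y": -1.4, "z": 40, "twist": 0, "claw": 0.1},
  {"x": 1.2, "y": -1.4, "z": 58, "twist": 0, "claw": 0.1},
  {"x": 1.2, "y": -1.4, "z": 70, "twist": 0, "claw": 0.1},
  {"x": 1.2, "y": -1.4, "z": 78, "twist": 0, "claw": 0.1},
  {"x": 1.2, "y": -1.4, "z": 82, "twist": 0, "claw": 0.1},
  {"x": 1.2, "y": -1.4, "z": 82, "twist": 0, "claw": 0.1},
  {"x": 1.2, "y": -1.4, "z": 82, "twist": 0, "claw": 0.1},
])

```text
time_s: 27.42
tool_pos: [0.5603, -0.2965, 0.0692]
ee_rot: [-0.036, 0.999, -0.0, 0.0]
ft_force: [-0.1, 0.5, 0.1]
finger_gap: 0.0155
grip_force: 58.6
```

```bash
python3 -c "
from h import *
cam('side');go([.5601,-.2950,.061],94);print(state()['ft_force'])"
```

```text
shift [0.3 1.7 8.6] yaw 94.08 twist 0.07953651753859958 t 27.4667 j6 -2.3
[-1.55240338  0.59964207 -0.32292006]
```

Emit:
step_arm([
  {"x": 0.3, "y": 1.5, "z": 3, "twist": 0, "claw": 0.1},
  {"x": 0.3, "y": 1.5, "z": 5, "twist": 0, "claw": 0.1},
  {"x": 0.3, "y": 1.5, "z": 6.5, "twist": 0, "claw": 0.1},
  {"x": 0.3, "y": 1.5, "z": 7.5, "twist": 0, "claw": 0.1},
  {"x": 0.3, "y": 1.5, "z": 7.5, "twist": 0, "claw": 0.1},
  {"x": 0.3, "y": 1.5, "z": 7.5, "twist": 0, "claw": 0.1},
])

```text
time_s: 27.97
tool_pos: [0.5595, -0.2948, 0.0612]
ee_rot: [-0.036, 0.999, -0.0, 0.0]
ft_force: [0.3, 0.2, -0.9]
finger_gap: 0.0155
grip_force: 58.6
```

```bash
python3 -c "
from h import *
cam('side');go([.5601,-.2950,.061],94);print(state()['ft_force'])"
```

```text
shift [-0.6 -0.3  0.2] yaw 94.08 twist 0.0787572256959237 t 28.0167 j6 -2.3
[ 0.52967191  0.468629   -0.8413363 ]
```

Emit:
step_arm([
  {"x": -0.6, "y": -0.3, "z": 0, "twist": 0, "claw": 0.1},
  {"x": -0.6, "y": -0.3, "z": 0.6, "twist": 0, "claw": 0.1},
  {"x": -0.6, "y": -0.3, "z": 1, "twist": 0, "claw": 0.1},
  {"x": -0.6, "y": -0.3, "z": 1, "twist": 0, "claw": 0.1},
  {"x": -0.6, "y": -0.3, "z": 1, "twist": 0, "claw": 0.1},
])

```text
time_s: 28.43
tool_pos: [0.5598, -0.2949, 0.0611]
ee_rot: [-0.036, 0.999, -0.0, -0.0]
ft_force: [-4.2, 2.6, 7.0]
finger_gap: 0.0157
grip_force: 59.4
```

Contact is at 7 N with the rim on the base. I'll release it.

Emit:
step_arm([
  {"x": -0.5, "y": -0.3, "z": 0.4, "twist": 0, "claw": 0.17},
  {"x": -0.5, "y": -0.3, "z": 0.4, "twist": 0, "claw": 0.19},
  {"x": -0.5, "y": -0.3, "z": 0.4, "twist": 0, "claw": 0.2},
  {"x": -0.5, "y": -0.3, "z": 0.4, "twist": 0, "claw": 0.21},
  {"x": -0.5, "y": -0.3, "z": 0.2, "twist": 0, "claw": 0.23},
  {"x": -0.5, "y": -0.3, "z": 0, "twist": 0, "claw": 0.3},
  {"x": -0.5, "y": -0.3, "z": 0, "twist": 0, "claw": 0.4},
  {"x": -0.5, "y": -0.3, "z": 0, "twist": 0, "claw": 0.5},
  {"x": -0.5, "y": -0.3, "z": 0, "twist": 0, "claw": 0.5},
  {"x": -0.5, "y": -0.3, "z": -10, "twist": 0, "claw": 0.5},
  {"x": -0.5, "y": -0.3, "z": -30, "twist": 0, "claw": 0.5},
  {"x": -0.5, "y": -0.3, "z": -60, "twist": 0, "claw": 0.5},
])

```text
time_s: 29.43
tool_pos: [0.559, -0.2941, 0.1185]
ee_rot: [-0.036, 0.999, 0.002, -0.002]
ft_force: [0.4, 0.0, 0.9]
finger_gap: 0.0426
grip_force: 0.0
```

Emit:
step_arm([
  {"x": -25, "y": 0, "z": -30, "twist": 0, "claw": 0.7},
  {"x": -50, "y": 0, "z": -60, "twist": 0, "claw": 0.8},
  {"x": -50, "y": 0, "z": -80, "twist": 0, "claw": 0.8},
  {"x": -50, "y": 0, "z": -80, "twist": 0, "claw": 0.8},
  {"x": -50, "y": 0, "z": -80, "twist": 0, "claw": 0.8},
  {"x": -50, "y": 0, "z": -80, "twist": 0, "claw": 0.8},
])

```text
time_s: 29.93
tool_pos: [0.6098, -0.2914, 0.1995]
ee_rot: [-0.036, 0.999, 0.0, -0.001]
ft_force: [0.5, -0.7, -0.1]
finger_gap: 0.0679
grip_force: 0.0
```

```bash
python3 - <<'E'
from h import *
w=cam('wrist'); P=pts(w); f=w['frame'].astype(int)
N=(abs(P[...,0]-.561)<.06)&(abs(P[...,1]+.295)<.06)
for n,k in (("knob",N&(P[...,2]>.077)&(P[...,2]<.088)&(f.max(-1)<90)),("top",N&(P[...,2]>.052)&(P[...,2]<.062)&(f.min(-1)>90)),("base",N&(P[...,2]>.006)&(P[...,2]<.014)&(f.max(-1)<110))):
    q=P[k]; print(n,k.sum(),np.median(q,0).round(4),cv2.minEnclosingCircle((q[:,:2]*1000).astype(np.float32)))
s=state();print(s['tool_pos'],s['ft_force'],s['time_s'])
for n in("scene","side"):
    c=cam(n);P=pts(c)
    k=(abs(P[...,0]-.6585)<.03)&(abs(P[...,1]+.027)<.03)&(P[...,2]>.058)&(P[...,2]<.075);print(n,"handle top",P[k].mean(0).round(4))
E
```

```text
knob 349 [ 0.5603 -0.295   0.0804] ((560.284912109375, -294.9457702636719), 8.681870460510254)
top 4761 [ 0.558  -0.2948  0.0565] ((560.5932006835938, -295.00115966796875), 36.336673736572266)
base 1914 [ 0.5401 -0.3008  0.0095] ((561.3550415039062, -295.2826843261719), 49.77611541748047)
[ 0.60939432 -0.29125139  0.19882531] [ 0.79772779  0.28319592 -1.01593735] 29.9833
scene handle top [ 0.6621 -0.0246  0.0641]
side handle top [ 0.6546 -0.0303  0.0638]
```

The cover is level and centred within about 1 mm, and the tray is flat. Handing in.

```bash
python3 -c "
from h import *
print(ctrl.finish_job())"
```

```text
the job is handed in; nothing more can be done
None
```

I handed the job in at about 30 s: the tray was tipped and set back flat, the case back lies flat on the post about 0.6 mm off centre, and the dust cover stands over it within about 1 mm of the base's centre. On the first try the tray lifted level instead of tipping; I set it back down and tipped it with a lighter grip, and it ended about 3 mm from where it started. I steered clear of the other things but did not re-check them at the end.

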